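# Find the worn push switch by feel

## Task

Three look-alike push-button switches stand in the long wooden block. Going from left to right, press each one gently straight down just until it clicks, without forcing it against its stop, and let it up again; one is worn and clicks under much less force than the other two. Then lift that worn switch out and stand it upright, fully down, in the pocket of the small single block, leaving the two sound switches in their pockets and the things around undisturbed.

Things in the scene. Friction and masses are not known exactly. Their poses are not given: they have to be found in the camera images.
- switch_a: One of three look-alike push-button switches (0.25 kg) standing upright in the long block, in any order. Grey square housing 28 x 28 x 44 mm, on it a round steel collar 27 mm across up to 50 mm, on top a black push cap. Origin: centre of the underside; x, y square to the flat sides, z up. In a pocket the lowest 20 mm are hidden, 24 mm of flat housing can be gripped; play 1.5 mm a side.
- switch_b: One of three look-alike push-button switches (0.25 kg) standing upright in the long block, in any order. Grey square housing 28 x 28 x 44 mm, on it a round steel collar 27 mm across up to 50 mm, on top a black push cap. Origin: centre of the underside; x, y square to the flat sides, z up. In a pocket the lowest 20 mm are hidden, 24 mm of flat housing can be gripped; play 1.5 mm a side.
- switch_c: One of three look-alike push-button switches (0.25 kg) standing upright in the long block, in any order. Grey square housing 28 x 28 x 44 mm, on it a round steel collar 27 mm across up to 50 mm, on top a black push cap. Origin: centre of the underside; x, y square to the flat sides, z up. In a pocket the lowest 20 mm are hidden, 24 mm of flat housing can be gripped; play 1.5 mm a side.
- cap_a: Black push cap of switch_a, 20 mm across; origin at the centre of its underside, 50 mm above the switch's underside at rest; flat top 11 mm above its origin. Springs back up when let go. Pressed slowly, every cap resists more and more up to a peak, then clicks: the force falls at once to about half, climbs again as the cap goes on, and 1.5 to 3 mm past the click it meets a hard stop.
- cap_b: Black push cap of switch_b, 20 mm across; origin at the centre of its underside, 50 mm above the switch's underside at rest; flat top 11 mm above its origin. Springs back up when let go. Each of the three clicks at another depth, between 2 and 5 mm below rest: it cannot be seen, and no one depth suits all.
- cap_c: Black push cap of switch_c, 20 mm across; origin at the centre of its underside, 50 mm above the switch's underside at rest; flat top 11 mm above its origin. Springs back up when let go. Peak force at the click: about 5 N in the worn switch, about 10 N in the two sound ones. More than 18 N on a cap harms it.
- contact_a: Contact plate inside switch_a, hidden in the housing: origin 20 mm above the switch's underside; snaps down by 1.3 to 2.4 mm when the cap clicks and jumps back up when the cap is let go.
- contact_b: Contact plate inside switch_b, hidden in the housing: origin 20 mm above the switch's underside; snaps down by 1.3 to 2.4 mm when the cap clicks and jumps back up when the cap is let go.
- contact_c: Contact plate inside switch_c, hidden in the housing: origin 20 mm above the switch's underside; snaps down by 1.3 to 2.4 mm when the cap clicks and jumps back up when the cap is let go.
- block: Light wooden block fixed to the table, 62 (x) x 205 (y) x 30 mm high, with three square pockets in a row along its y axis, 65 mm apart. Origin at the centre of its underside; +y points to its left end seen from the robot, z up.
- seat_left (a point): Centre of the floor of the left pocket (as seen from the robot) of the three-pocket block, 10 mm above the table; axes as the block's. Pocket 31 x 31 mm, 20 mm deep, mouth bevelled by 3 mm.
- seat_middle (a point): Centre of the floor of the middle pocket (as seen from the robot) of the three-pocket block, 10 mm above the table; axes as the block's. Pocket 31 x 31 mm, 20 mm deep, mouth bevelled by 3 mm.
- seat_right (a point): Centre of the floor of the right pocket (as seen from the robot) of the three-pocket block, 10 mm above the table; axes as the block's. Pocket 31 x 31 mm, 20 mm deep, mouth bevelled by 3 mm.
- single: Light wooden block fixed to the table on the right of the robot, 66 x 66 x 30 mm high, with one empty square pocket in the middle. Origin at the centre of its underside, axes square to its sides, z up. Its surroundings are free for at least 40 mm.
- seat_single (a point): Centre of the floor of the single block's pocket, 10 mm above the table; axes as the block's. Pocket 31 x 31 mm, 20 mm deep, mouth bevelled by 3 mm, square to the block's sides; a switch may stand in it turned by any quarter turn.
- tuck_cutter: Obstacle: grey iron bench cutter fixed to the table between and behind the two blocks, about 160 mm wide along world y and 100 mm deep; its bent lever rises to about 0.2 m above the table. Carry things round it on the robot's side or above it.
- cup: Bystander: green coffee mug 65 x 91 x 52 mm on the left, beyond the long block, origin under its middle.
- punch: Bystander: brass cap punch standing upright, 21 mm across, 49 mm tall, origin under its middle.
- stub: Bystander: brown cigar stub lying on the table, 20 x 43 x 20 mm, origin under its middle.

How it is judged:
On the way, in this order (a step that is already met when the one before it is completed fails the run):
1. the cap of the switch in the left pocket is pressed until it clicks (its contact plate has snapped down) (((horizontal distance between switch_a and seat_left below 0.01 m and z of contact_a in the frame of switch_a below 0.01892 m) or (horizontal distance between switch_b and seat_left below 0.01 m and z of contact_b in the frame of switch_b below 0.01922 m) or (horizontal distance between switch_c and seat_left below 0.01 m and z of contact_c in the frame of switch_c below 0.01856 m))), for 0.05 s.
2. the cap of the switch in the middle pocket is pressed until it clicks (its contact plate has snapped down) (((horizontal distance between switch_a and seat_middle below 0.01 m and z of contact_a in the frame of switch_a below 0.01892 m) or (horizontal distance between switch_b and seat_middle below 0.01 m and z of contact_b in the frame of switch_b below 0.01922 m) or (horizontal distance between switch_c and seat_middle below 0.01 m and z of contact_c in the frame of switch_c below 0.01856 m))), for 0.05 s.
3. the cap of the switch in the right pocket is pressed until it clicks (its contact plate has snapped down) (((horizontal distance between switch_a and seat_right below 0.01 m and z of contact_a in the frame of switch_a below 0.01892 m) or (horizontal distance between switch_b and seat_right below 0.01 m and z of contact_b in the frame of switch_b below 0.01922 m) or (horizontal distance between switch_c and seat_right below 0.01 m and z of contact_c in the frame of switch_c below 0.01856 m))), for 0.05 s.
At the end, for the whole second after the job is handed in: The worn switch stands at rest in the single block's pocket: within 4 mm of its centre, its underside less than 3 mm above the pocket's floor, within 0.1 rad of upright. The two sound switches stand at rest and upright (0.1 rad) in the pockets where they began, within 8 mm (horizontal distance between switch_a and seat_single below 0.004 m and z of switch_a in the frame of seat_single below 0.003 m and angle between each of switch_a, switch_b, switch_c's own z axis and vertical below 0.1 rad and linear speed of each of switch_a, switch_b, switch_c below 0.01 m/s and distance of each of switch_b, switch_c from where it was at the start of the episode below 0.008 m); the robot touches nothing.
It fails at once if a push cap loaded with more than 18 N (contact force between any of cap_a, cap_b, cap_c and anything else above 18 N).
It fails at once if a sound switch lifted or pushed out of its place by more than 15 mm (distance of any of switch_b, switch_c from where it was at the start of the episode above 0.015 m).
It fails at once if a bystander (mug, brass punch, cigar stub) moved by more than 20 mm (distance of any of cup, punch, stub from where it was at the start of the episode above 0.02 m).
It also fails if it takes over 72 s, if anything falls off the work surface, if the arm or the gripper's body presses on something with over 40 N, if the wrist force passes 120 N, or if a joint passes its speed limit or range.

## Robot

A 6-joint arm with a two-finger parallel gripper is mounted at the origin on a cart in front of the work surface, level with it; the furniture and walls round the work are solid. World frame = base frame: x ahead of the robot, y to its left, z up, the work surface at z = 0. Lengths are in m, angles in rad, forces in N, time in s.
With the tool pointing down it reaches from about 0.25 to 0.775 m from the base axis. Payload 4 kg.
Tool frame: the origin (TCP) lies midway between the tips of the shut fingers; the grasp point (between the pads) lies 19 mm behind it; z points along the fingers, y is the direction in which the jaws open and shut (so a half turn about z gives the same grasp; the last joint's range is limited). The gripper opens to 94 mm and grips with 3 to 60 N. Pads are 16 mm wide; open, the fingers measure 119 mm over their backs; the gripper's body (75 mm by 177 mm) begins 78 mm behind the grasp point.
Start: joints at [-1.398, 0.087, 1.371, -0, 1.684, -0.103], TCP at [0.15, -0.529, 0.173] pointing down, gripper open.
Joint ranges: [-3.1, 3.1], [-0.76, 2.03], [0.27, 2.55], [-1.08, 4.22], [0.17, 2.65], [-2.57, 2.57]. Speed limits (rad/s): [2.79, 2.79, 3.14, 3.14, 3.14, 3.14].

## Interface

Orientations are given as [roll, pitch, yaw] about the fixed x, y, z axes, in that order (R = Rz(yaw) Ry(pitch) Rx(roll)).
In Python, from bench import robot, cams gives the robot as it stands.
- The arm moves only by the tool step_arm, never from a script. Its argument "plan" is a list that holds one entry, the list of rows, each a list of 5 numbers: the shift along the world's x, y, z in mm, then the turn about the world's z in rad, then the opening in per cent of the stroke, from 0 (shut) to 100 (fully open). In form: [[[tx, ty, tz, turn, fingers], ...]]. A call has 1 to 8 rows; each row is the pose to reach, as a shift and turn from the pose commanded when the call began; what a row does not reach only later rows make up. A row lasts 1/12 s, in which the tool goes at most 41.7 mm and 7.16 degrees, less where a joint would pass 70% of its speed; a pose out of reach is approached as far as the arm can. A call with a gripper value outside its range is refused whole. The fingers move at their own pace and stop on an object; the grip force is fixed at half the most. Time passes only in rows, so rows that repeat a pose let the fingers close. It gives the time, the measured TCP pose, the force and the opening at its end, in the units of the state.
- robot.get_obs(): the state, without advancing time (a new reading comes with each control period).
- cams.snapshot(name): name is "scene" or "side" or "wrist"; returns a dict with "frame" (384x512x3 uint8, red, green, blue), "camera_matrix" (3x3 intrinsics, pixels), "k1" (the pictures are not rectified: a ray, as slopes to the right and down, at radius r is drawn at 1 + k1 r^2 times it, then the intrinsics apply), "origin" and "attitude" of the camera in the world; the wrist camera has in their place "T_tool_cam" (4x4, takes a point from camera to tool coordinates, whose origin is the TCP and whose axes are the flange's). Camera axes: x right, y down, z forward; pixel columns grow to the right and rows downward; lengths in m; the calibration is good to about 2 mm. A picture is of the moment at which its call begins: read the wrist's pose just before it. There is no depth.
- robot.close_job(): hands the job in, once; it reports no verdict.
The state is a dict: "time": time; "joint_positions": joint angles; "qvel": joint speeds; "joint_torque": joint torques, N m; "tool_pos": TCP position; "ee_rot": TCP orientation; "wrist_force": force on the tool from outside, world axes, zero at the start; "wrist_torque": the same for the moment, N m; "width": finger opening in m.
Only numpy, scipy, OpenCV 4.12 (cv2) and the standard library are available. Lean on these libraries where they do the work, as an engineer would, in place of code of your own. Each camera call takes 0.05 s, during which the arm holds its last target. There are 200 camera calls.

## Working session

There is one attempt and no reset: what is moved stays moved. The work goes in short steps, Python scripts to look and compute and a tool call to move; the robot and the scene stay as the last step left them, time stands still between calls to the robot, and variables do not carry over. Pictures are saved under pics/ and viewed, about 8 in all and at most 12, crops included, and the job is handed in when it is done.

Besides the shell and the picture viewer there is one more tool, called after "Emit:" as name(argument=value, ...) on one line, values as JSON. step_arm: Moves the arm, as the interface text tells. Its arguments: {"type":"object","properties":{"plan":{"type":"array"}},"required":["plan"]}

```bash
mkdir -p pics; ls; cat > h.py <<'E'
import numpy as np, cv2
from bench import robot, cams
from scipy.spatial.transform import Rotation as R
def snap(name, fn=None):
    o=robot.get_obs(); s=cams.snapshot(name)
    if fn: cv2.imwrite('pics/'+fn, s['frame'][:,:,::-1])
    if 'T_tool_cam' in s:
        T=np.eye(4); T[:3,:3]=rot(o['ee_rot']); T[:3,3]=o['tool_pos']
        T=T@np.array(s['T_tool_cam'])
    else:
        T=np.eye(4); T[:3,:3]=rot(s['attitude']); T[:3,3]=s['origin']
    return s,T
def rot(a):
    a=np.array(a)
    return a if a.shape==(3,3) else R.from_euler('xyz',a).as_matrix()
def ray(s,T,uv):
    K=np.array(s['camera_matrix']); k=s['k1']
    d=(np.array(uv,float)-K[[0,1],[2,2]])/K[[0,1],[0,1]]
    p=d.copy()
    for _ in range(20): p=d/(1+k*(p@p))
    return T[:3,3], T[:3,:3]@np.array([p[0],p[1],1])
def at_z(s,T,uv,z):
    o,d=ray(s,T,uv); return o+d*(z-o[2])/d[2]
def proj(s,T,P):
    K=np.array(s['camera_matrix']); q=T[:3,:3].T@(np.array(P)-T[:3,3]); p=q[:2]/q[2]
    p=p*(1+s['k1']*(p@p)); return p*K[[0,1],[0,1]]+K[[0,1],[2,2]]
E
python3 - <<'E'
from h import *
for n in('scene','side'):
    s,T=snap(n,n+'0.png'); print(n,s['camera_matrix'],s['k1'],s['origin'],s['attitude'])
print(robot.get_obs())
a=cv2.imread('pics/scene0.png');b=cv2.imread('pics/side0.png')
E
```

```text
pics
scene [[399.1315044    0.         257.26597002]
 [  0.         399.1315044  186.10362649]
 [  0.           0.           1.        ]] -0.12778369188902797 [0.31765657 0.68950932 1.30388876] [-2.6241032   0.00661014 -2.79957753]
side [[373.17829583   0.         251.95576299]
 [  0.         373.17829583 189.09729573]
 [  0.           0.           1.        ]] -0.031286331040211286 [0.57503169 0.79166166 0.7345289 ] [-2.3020329  -0.0176269   3.12974814]
{'time': 0.1, 'joint_positions': array([-1.39810086e+00,  8.79122351e-02,  1.37210545e+00,  2.76167252e-05,
        1.68359060e+00, -1.03105003e-01]), 'qvel': array([ 0.00025474, -0.00069869, -0.00283805, -0.00097294,  0.0005878 ,
       -0.00138434]), 'joint_torque': array([ 2.35484287e-03, -3.41249943e+01, -3.03303301e+01,  7.19206268e-02,
        3.04302096e-02, -9.62908507e-05]), 'tool_pos': array([ 0.1496814 , -0.52866207,  0.17230308]), 'ee_rot': array([-3.13959055e+00, -2.34755702e-04,  2.75803313e-01]), 'wrist_force': array([-0.76369514,  0.80599245,  1.23893092]), 'wrist_torque': array([-0.02342223,  0.01919002, -0.00672075]), 'width': 0.09443211933059528}
```

View pics/scene0.png

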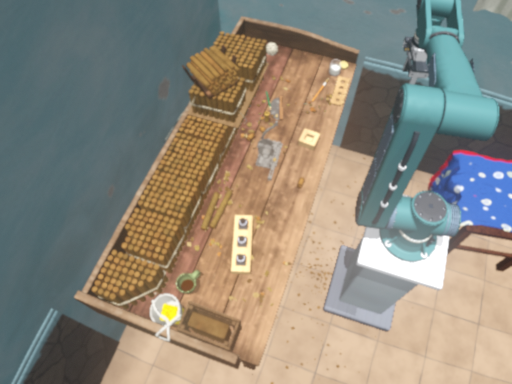

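View pics/side0.png

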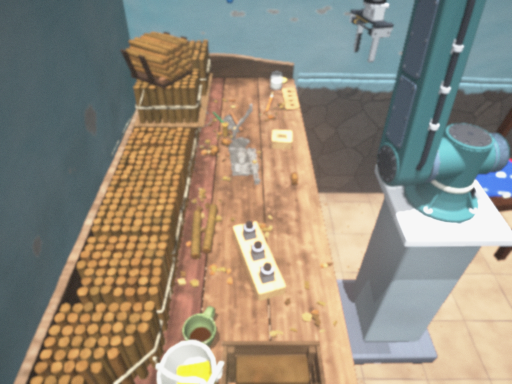

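The scene view shows the long block at about (242,243) with caps at (243,223), (242,240) and (242,259). The single block is at (310,137), the cutter at (268,155), and a small brass item at (301,182). The side view shows the caps at (249,228), (257,248) and (267,269), the single block at (282,136), and the brass item at (294,178).

```bash
python3 - <<'E'
from h import *
s,T=snap('scene')
for n,uv,z in[('capR',(243,221),.071),('capM',(241.5,239),.071),('capL',(241.5,257.5),.071),('single',(310,137),.03),('punch',(301,182),.025),('cut',(268,155),.03),('cup',(188,283),.04)]: print(n,at_z(s,T,uv,z).round(3))
s,T=snap('side')
for n,uv,z in[('capR',(249,226),.071),('capM',(257,245),.071),('capL',(267,267),.071),('single',(282,136),.03),('punch',(294,178),.025),('cup',(201,332),.04)]: print(n,at_z(s,T,uv,z).round(3))
s,T=snap('wrist');print(s['T_tool_cam'],s['camera_matrix'])
E
```

```text
capR [0.561 0.175 0.071]
capM [0.542 0.238 0.071]
capL [0.52  0.299 0.071]
single [ 0.447 -0.271  0.03 ]
punch [ 0.423 -0.064  0.025]
cut [ 0.576 -0.134  0.03 ]
cup [0.657 0.429 0.04 ]
capR [0.563 0.185 0.071]
capM [0.545 0.243 0.071]
capL [0.525 0.304 0.071]
single [ 0.449 -0.262  0.03 ]
punch [ 0.428 -0.049  0.025]
cup [0.658 0.437 0.04 ]
[[ 2.90804078e-04 -9.71860929e-01 -2.35555194e-01  6.76064201e-02]
 [ 9.99999157e-01 -1.54286859e-05  1.29820262e-03  3.46496375e-04]
 [-1.26530671e-03 -2.35555373e-01  9.71860106e-01 -2.11172794e-01]
 [ 0.00000000e+00  0.00000000e+00  0.00000000e+00  1.00000000e+00]] [[302.88994564   0.         256.59785817]
 [  0.         302.88994564 193.88214769]
 [  0.           0.           1.        ]]
```

Emit:
step_arm(plan=[[[37, 33, 15, 0, 100], [74, 66, 30, 0, 100], [111, 98, 45, 0, 50], [148, 131, 60, 0, 0], [185, 164, 70, 0, 0], [222, 197, 70, 0, 0], [259, 230, 70, 0, 0], [288, 254, 70, 0, 0]]])

```text
time: 0.92
tool_pos: [0.3941, -0.3128, 0.2419]
ee_rot: [3.14, -0.001, 0.276]
wrist_force: [0.3, -0.1, 0.3]
width: 0.0575
```

Emit:
step_arm(plan=[[[10, 8, 0, 0, 0], [10, 8, 0, 0, 0], [10, 8, 0, 0, 0]]])

```text
time: 1.17
tool_pos: [0.403, -0.3058, 0.2408]
ee_rot: [3.142, 0.001, 0.278]
wrist_force: [0.3, -0.2, -1.2]
width: 0.0377
```

```bash
python3 - <<'E'
from h import *
s,T=snap('wrist','w1.png'); print(robot.get_obs())
E
```

```text
{'time': 1.2167, 'joint_positions': array([-7.62483323e-01, -1.45644191e-02,  1.34343122e+00, -8.65268779e-04,
        1.81318762e+00,  5.32300268e-01]), 'qvel': array([-0.02610713, -0.00100062,  0.00130824,  0.00096058, -0.00288916,
        0.00172388]), 'joint_torque': array([ 8.23281538e-01, -2.98416513e+01, -3.04786885e+01,  1.34606883e-01,
       -2.08478904e-02,  2.27878256e-03]), 'tool_pos': array([ 0.40235328, -0.30649652,  0.24079048]), 'ee_rot': array([3.14156411e+00, 9.58149968e-04, 2.75805231e-01]), 'wrist_force': array([-0.1609907 ,  0.39973457,  0.16213673]), 'wrist_torque': array([0.01504515, 0.01998563, 0.06363388]), 'width': 0.03310241330843906}
```

View pics/w1.png

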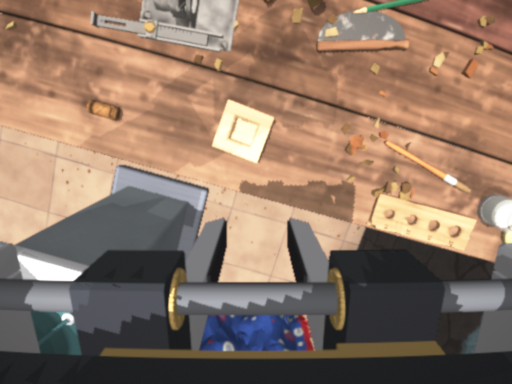

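The wrist view shows the single block with top corners near (230,101), (274,116), (261,163) and (213,146). The item at (104,109) is the cigar stub, and the cutter is at the top left.

```bash
python3 - <<'E'
from h import *
s,T=snap('wrist')
c=np.array([at_z(s,T,u,.03) for u in[(230,101),(274,116),(259,162),(213,146)]])
print(c.round(4),c.mean(0))
for i in range(4):
    e=c[(i+1)%4]-c[i]; print(np.linalg.norm(e), (np.arctan2(e[1],e[0]))%(np.pi/2))
for u in[(247,134)]: print('pocket floor-ish',at_z(s,T,u,.01))
print('stub',at_z(s,T,(104,109),.01))
# contour
g=s['frame'];hsv=cv2.cvtColor(g,cv2.COLOR_RGB2HSV)
print(hsv[105:110:2,232:236:2], hsv[90,240])
roi=g[85:180,195:290]
m=(roi[:,:,0]>215)&(roi[:,:,1]>180)&(roi[:,:,2]>100)
cs,_=cv2.findContours(m.astype(np.uint8),cv2.RETR_EXTERNAL,cv2.CHAIN_APPROX_NONE)
k=max(cs,key=cv2.contourArea);P=np.array([at_z(s,T,p[0]+[195,85],.03)[:2] for p in k],np.float32)
print(cv2.minAreaRect(P))
E
```

```text
[[ 0.4827 -0.2476  0.03  ]
 [ 0.4799 -0.31    0.03  ]
 [ 0.4141 -0.3076  0.03  ]
 [ 0.4182 -0.2402  0.03  ]] [ 0.44872726 -0.27635242  0.03      ]
0.06241536445598177 1.526347469780756
0.06582865144438366 1.5348921594375966
0.06747896831900257 1.5098910529938991
0.06487154571540099 1.4570476588238745
pocket floor-ish [ 0.44574322 -0.28084976  0.01      ]
stub [ 0.42517246 -0.07408018  0.01      ]
[[[ 27  44 255]
  [ 27  45 255]]

 [[ 26  48 255]
  [ 26  46 255]]

 [[ 26  50 255]
  [ 26  50 255]]] [ 11 105 153]
((0.44820040464401245, -0.271994411945343), (0.07063528895378113, 0.06932128220796585), 85.01290893554688)
```

Emit:
step_arm(plan=[[[8, 40, 0, 0, 0], [16, 80, 0, 0, 0], [24, 120, 0, 0, 0], [32, 160, 0, 0, 0], [40, 200, 0, 0, 0], [48, 240, 0, 0, 0], [56, 280, 0, 0, 0], [64, 320, 0, 0, 0]]])

```text
time: 1.93
tool_pos: [0.4666, 0.0139, 0.2412]
ee_rot: [3.141, -0.0, 0.272]
wrist_force: [0.1, -0.7, -0.1]
width: 0.0003
```

Emit:
step_arm(plan=[[[8, 40, 0, 0, 0], [16, 80, 0, 0, 0], [24, 120, 0, 0, 0], [40, 160, 0, 0, 0], [54, 200, 0, 0, 0], [65, 224, 0, 0, 0], [65, 224, 0, 0, 0], [65, 224, 0, 0, 0]]])

```text
time: 2.6
tool_pos: [0.5323, 0.2371, 0.2398]
ee_rot: [3.141, 0.002, 0.275]
wrist_force: [0.2, -1.2, 0.4]
width: 0.0006
```

```bash
python3 - <<'E'
from h import *
s,T=snap('wrist','w2.png'); np.savez('w2.npz',T=T); o=robot.get_obs(); print(o['tool_pos'],o['ee_rot'],o['wrist_force'])
E
```

```text
[0.53215644 0.23622011 0.24043663] [3.14057588e+00 1.53918354e-03 2.74057324e-01] [ 0.15851541 -0.67972614  0.52391044]
```

View pics/w2.png

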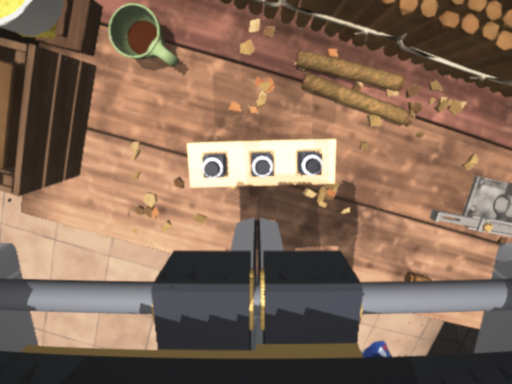

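The wrist view shows the long block with corners at (188,142), (336,138), (336,185) and (190,188). The caps are at about (213,167), (263,166) and (312,163), left to right, and the mug is well clear at (140,35).

```bash
python3 - <<'E'
from h import *
s,T=snap('wrist'); g=cv2.cvtColor(s['frame'],cv2.COLOR_RGB2GRAY); print(robot.get_obs()['tool_pos'])
big=cv2.resize(s['frame'][130:200,180:345,::-1],None,fx=4.8,fy=4.8,interpolation=cv2.INTER_CUBIC); cv2.imwrite('pics/w2c.png',big)
c=np.array([at_z(s,T,u,.03) for u in[(188,142),(336,138),(336,185),(190,188)]]); print(c.round(4),c.mean(0))
L=(c[0]+c[3])/2-(c[1]+c[2])/2; print(np.linalg.norm(L),np.arctan2(-L[0],L[1]))
m=((g[130:200,180:345]<75)).astype(np.uint8)
n,_,st,ce=cv2.connectedComponentsWithStats(m)
for i in range(1,n):
    if st[i,4]>60:
        uv=ce[i]+[180,130]; print(st[i],uv,at_z(s,T,uv,.071).round(4))
E
```

```text
[0.5320685  0.23582204 0.24093517]
[[0.5442 0.3368 0.03  ]
 [0.6048 0.1417 0.03  ]
 [0.5421 0.12   0.03  ]
 [0.4814 0.3196 0.03  ]] [0.54314305 0.22955539 0.03      ]
0.20646037548334095 0.2980919228587764
[ 61  55  78  15 840] [277.1547619  192.47619048] [0.5174 0.2034 0.071 ]
```

View pics/w2c.png

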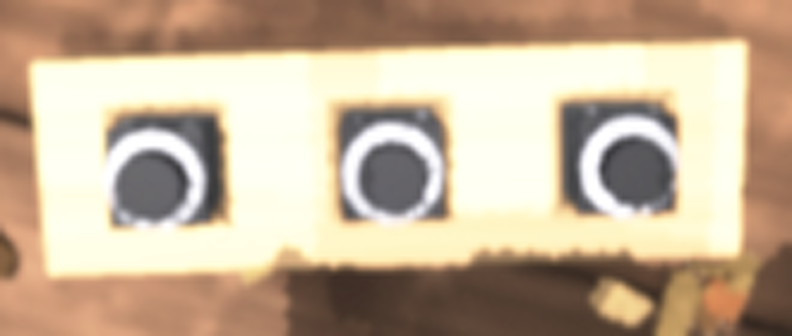

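The crop shows cap tops at (151,180), (393,175) and (636,170), which are about (211.1,167.1), (261.5,166.1) and (312.1,165.0) in the full image.

```bash
python3 - <<'E'
from h import *
s,T=snap('wrist')
for u in[(211.1,167.1),(261.5,166.1),(312.1,165.0)]: print(at_z(s,T,u,.071).round(4))
print(robot.get_obs()['tool_pos'])
E
```

```text
[0.5265 0.2932 0.071 ]
[0.5449 0.2319 0.071 ]
[0.5637 0.1705 0.071 ]
[0.53203063 0.2357435  0.24136742]
```

Emit:
step_arm(plan=[[[-2, 20, -20, 0.02, 0], [-4, 40, -50, 0.02, 0], [-6, 57, -80, 0.02, 0], [-6, 57, -110, 0.02, 0], [-6, 57, -140, 0.02, 0], [-6, 57, -156, 0.02, 0], [-6, 57, -156, 0.02, 0], [-6, 57, -156, 0.02, 0]]])

```text
time: 3.42
tool_pos: [0.5255, 0.2931, 0.0849]
ee_rot: [3.141, 0.001, 0.294]
wrist_force: [-0.9, -0.1, 0.5]
width: 0.0007
```

Emit:
step_arm(plan=[[[0, 0, 0, 0, 0], [0, 0, 0, 0, 0], [0, 0, 0, 0, 0], [0, 0, 0, 0, 0]]])

```text
time: 3.75
tool_pos: [0.5268, 0.295, 0.0869]
ee_rot: [-3.141, -0.003, 0.296]
wrist_force: [0.1, -0.2, 0.5]
width: 0.0004
```

Emit:
step_arm(plan=[[[0, 0, -3, 0, 0], [0, 0, -6, 0, 0], [0, 0, -9, 0, 0], [0, 0, -11, 0, 0], [0, 0, -11, 0, 0], [0, 0, -11, 0, 0], [0, 0, -11, 0, 0]]])

```text
time: 4.33
tool_pos: [0.5258, 0.2948, 0.074]
ee_rot: [3.141, 0.0, 0.296]
wrist_force: [0.2, 0.3, 0.2]
width: 0.0002
```

Emit:
step_arm(plan=[[[0, 0, -1, 0, 0], [0, 0, -2, 0, 0], [0, 0, -3, 0, 0], [0, 0, -3.5, 0, 0], [0, 0, -4, 0, 0], [0, 0, -4, 0, 0], [0, 0, -4, 0, 0]]])

```text
time: 4.92
tool_pos: [0.5258, 0.2948, 0.07]
ee_rot: [3.141, 0.0, 0.296]
wrist_force: [0.1, -0.0, 0.1]
width: 0.0002
```

Emit:
step_arm(plan=[[[0, 0, -0.4, 0, 0], [0, 0, -0.8, 0, 0], [0, 0, -0.8, 0, 0], [0, 0, -0.8, 0, 0]]])

```text
time: 5.25
tool_pos: [0.5258, 0.2948, 0.0692]
ee_rot: [3.141, 0.0, 0.296]
wrist_force: [0.2, -0.1, -0.3]
width: 0.0007
```

Emit:
step_arm(plan=[[[0, 0, -0.4, 0, 0], [0, 0, -0.8, 0, 0], [0, 0, -0.8, 0, 0], [0, 0, -0.8, 0, 0]]])

```text
time: 5.58
tool_pos: [0.5258, 0.2948, 0.0684]
ee_rot: [3.141, 0.0, 0.296]
wrist_force: [0.2, -0.2, 0.7]
width: 0.0005
```

Emit:
step_arm(plan=[[[0, 0, -0.4, 0, 0], [0, 0, -0.7, 0, 0], [0, 0, -0.7, 0, 0], [0, 0, -0.7, 0, 0]]])

```text
time: 5.92
tool_pos: [0.5258, 0.2948, 0.0677]
ee_rot: [3.141, 0.0, 0.296]
wrist_force: [-0.4, 0.2, -0.2]
width: 0.0004
```

Emit:
step_arm(plan=[[[0, 0, -0.4, 0, 0], [0, 0, -0.8, 0, 0], [0, 0, -0.8, 0, 0], [0, 0, -0.8, 0, 0]]])

```text
time: 6.25
tool_pos: [0.5258, 0.2948, 0.0669]
ee_rot: [3.142, 0.0, 0.296]
wrist_force: [-0.6, -0.5, 0.2]
width: 0.0004
```

```bash
python3 - <<'E'
from h import *
o=robot.get_obs(); print(o)
s,T=snap('side','s1.png'); a=s['frame'][180:300,200:310,::-1]; cv2.imwrite('pics/s1c.png',cv2.resize(a,None,fx=5,fy=5,interpolation=cv2.INTER_CUBIC))
E
```

```text
{'time': 6.25, 'joint_positions': array([ 4.16987401e-01,  2.46338978e-01,  1.40063639e+00, -6.62789427e-05,
        1.49478520e+00,  1.69200648e+00]), 'qvel': array([ 0.0002289 , -0.00245289, -0.00078077,  0.00237025,  0.00019338,
        0.00135646]), 'joint_torque': array([ 3.79094517e-04, -3.97879457e+01, -2.93142468e+01,  6.46270229e-03,
       -7.51291774e-02,  1.65795518e-05]), 'tool_pos': array([0.52577835, 0.2947776 , 0.06686503]), 'ee_rot': array([3.14150675e+00, 1.58695319e-04, 2.95782277e-01]), 'wrist_force': array([-0.58098223, -0.45659297,  0.1568737 ]), 'wrist_torque': array([-0.03372074,  0.02533582,  0.06341551]), 'width': 0.0003783456764804881}
```

View pics/s1c.png

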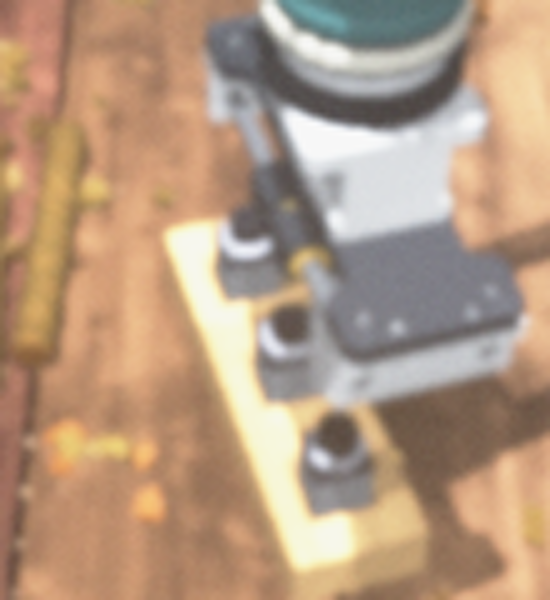

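The side crop shows the left cap fully uncovered at about (335,440), with the gripper body to its right. The fingers may not be over the cap, so I'll check the TCP projections.

```bash
python3 - <<'E'
from h import *
o=robot.get_obs(); t=o['tool_pos']; print(t)
imgs=[]
for n in('side','wrist','scene'):
    s,T=snap(n); f=s['frame'][:,:,::-1].copy()
    for k,c in((0,(0,0,255)),(.097,(0,255,0)),(.2,(255,0,0))):
        p=proj(s,T,t+[0,0,k]); print(n,k,p.round(1))
        if n!='wrist' or k==0: cv2.circle(f,tuple(int(v) for v in p),2,c,-1)
    imgs.append(f)
a=cv2.resize(imgs[0][150:310,170:330],(400,400),interpolation=cv2.INTER_CUBIC); b=cv2.resize(imgs[1][60:260,156:356],(400,400)); 
cv2.imwrite('pics/ab.png',np.hstack([a,b]))
E
```

```text
[0.52583844 0.29479062 0.06693458]
side 0 [266.3 264.5]
side 0.097 [268.4 235.3]
side 0.2 [271.1 198.1]
wrist 0 [255.8 215.7]
wrist 0.097 [255.5 286. ]
wrist 0.2 [254.  685.2]
scene 0 [240.2 256.2]
scene 0.097 [238.8 245.4]
scene 0.2 [237.  232.1]
```

View pics/ab.png

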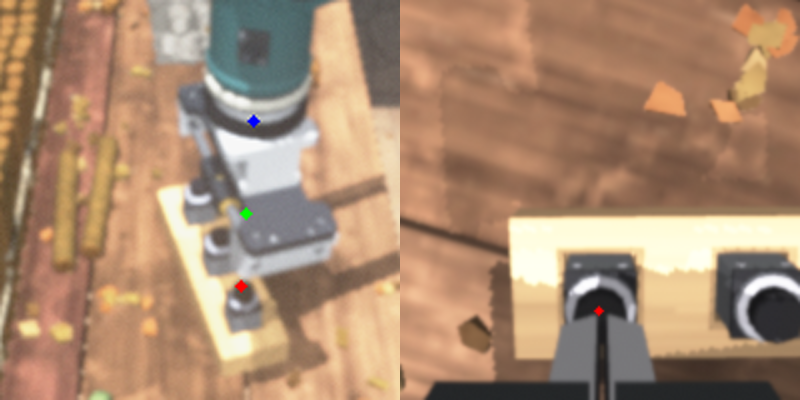

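Wrist view: the TCP dot sits on the cap centre and the fingertip edge is about 3 px below it. Side view: a small gap may show between finger and cap. I'll keep descending under force guard.

Emit:
step_arm(plan=[[[0, 0, -0.5, 0, 0], [0, 0, -1, 0, 0], [0, 0, -1.2, 0, 0], [0, 0, -1.2, 0, 0]]])

```text
time: 6.78
tool_pos: [0.5257, 0.2948, 0.0656]
ee_rot: [3.141, 0.0, 0.296]
wrist_force: [0.0, -0.2, -0.5]
width: 0.0005
```

Emit:
step_arm(plan=[[[0, 0, -0.5, 0, 0], [0, 0, -1, 0, 0], [0, 0, -1.2, 0, 0], [0, 0, -1.2, 0, 0]]])

```text
time: 7.12
tool_pos: [0.5257, 0.2948, 0.0644]
ee_rot: [3.141, 0.0, 0.296]
wrist_force: [0.0, -0.2, 0.0]
width: 0.0007
```

```bash
python3 - <<'E'
from h import *
t=robot.get_obs()['tool_pos']
s,T=snap('wrist'); f=s['frame'][150:250,190:322,::-1]
s2,T2=snap('scene'); g=s2['frame'][215:290,205:304,::-1]
q=cv2.resize(f,None,fx=6,fy=6,interpolation=cv2.INTER_CUBIC)[:560]
cv2.imwrite('pics/w3.png',q)
for d in([0,0,0],[.008,0,0],[-.008,0,0]): print(proj(s,T,t+np.array(d)))
for z in(.05,.055,.061,.066): pass
E
```

```text
[255.74092297 215.71966815]
[258.95694979 205.63534614]
[252.57867882 225.63278097]
```

View pics/w3.png

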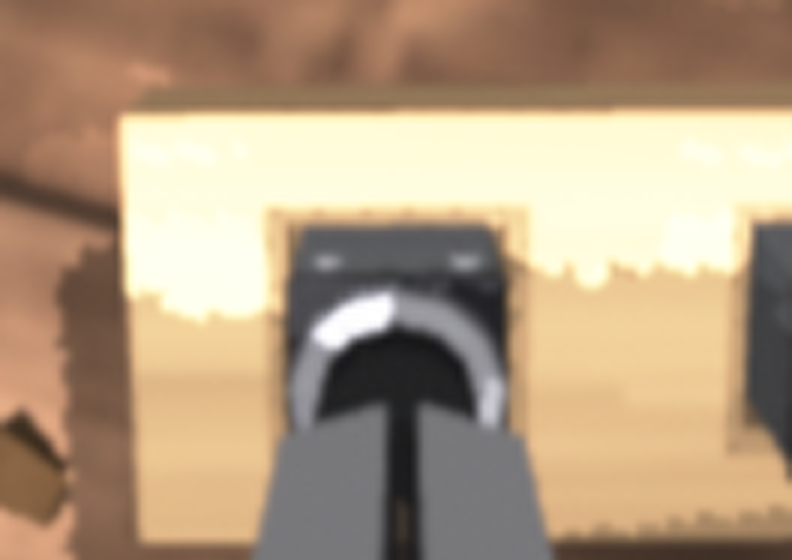

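The crop shows the finger front edge at row 217.5, while a 16 mm wide pad at the TCP would reach row 206. So the real tips seem to be about 15–18 mm above the stated TCP, which matches the gap in the side view. I'll continue down carefully.

Emit:
step_arm(plan=[[[0, 0, -1, 0, 0], [0, 0, -2, 0, 0], [0, 0, -3, 0, 0], [0, 0, -3, 0, 0], [0, 0, -3, 0, 0]]])

```text
time: 7.63
tool_pos: [0.5257, 0.2947, 0.0614]
ee_rot: [3.141, 0.0, 0.296]
wrist_force: [-0.3, 0.3, -0.2]
width: 0.0001
```

Emit:
step_arm(plan=[[[0, 0, -0.7, 0, 0], [0, 0, -1.4, 0, 0], [0, 0, -1.4, 0, 0], [0, 0, -1.4, 0, 0]]])

```text
time: 7.97
tool_pos: [0.5258, 0.2948, 0.06]
ee_rot: [3.141, 0.0, 0.296]
wrist_force: [-0.3, -1.0, 0.7]
width: 0.0004
```

Emit:
step_arm(plan=[[[0, 0, -0.7, 0, 0], [0, 0, -1.4, 0, 0], [0, 0, -1.4, 0, 0], [0, 0, -1.4, 0, 0]]])

```text
time: 8.3
tool_pos: [0.5258, 0.2948, 0.0586]
ee_rot: [3.141, 0.0, 0.296]
wrist_force: [0.4, 0.7, -0.8]
width: 0.0004
```

Emit:
step_arm(plan=[[[0, 0, -0.7, 0, 0], [0, 0, -1.4, 0, 0], [0, 0, -1.4, 0, 0], [0, 0, -1.4, 0, 0]]])

```text
time: 8.63
tool_pos: [0.5258, 0.2948, 0.0572]
ee_rot: [3.141, 0.0, 0.296]
wrist_force: [0.1, -1.0, -0.4]
width: 0.0006
```

Emit:
step_arm(plan=[[[0, 0, -0.6, 0, 0], [0, 0, -1.2, 0, 0], [0, 0, -1.2, 0, 0], [0, 0, -1.2, 0, 0]]])

```text
time: 8.97
tool_pos: [0.5258, 0.2948, 0.0561]
ee_rot: [3.141, 0.0, 0.296]
wrist_force: [-0.3, 0.3, -0.5]
width: 0.0005
```

Emit:
step_arm(plan=[[[0, 0, -0.6, 0, 0], [0, 0, -1.2, 0, 0], [0, 0, -1.2, 0, 0], [0, 0, -1.2, 0, 0]]])

```text
time: 9.3
tool_pos: [0.5258, 0.2947, 0.0548]
ee_rot: [3.141, 0.0, 0.296]
wrist_force: [-0.6, -0.0, -0.9]
width: 0.0008
```

Emit:
step_arm(plan=[[[0, 0, -0.6, 0, 0], [0, 0, -1.2, 0, 0], [0, 0, -1.2, 0, 0], [0, 0, -1.2, 0, 0]]])

```text
time: 9.63
tool_pos: [0.5258, 0.2948, 0.0536]
ee_rot: [3.141, 0.0, 0.296]
wrist_force: [0.3, -0.0, 0.6]
width: 0.0004
```

Emit:
step_arm(plan=[[[0, 0, -0.6, 0, 0], [0, 0, -1.2, 0, 0], [0, 0, -1.2, 0, 0], [0, 0, -1.2, 0, 0]]])

```text
time: 9.97
tool_pos: [0.5258, 0.2948, 0.0525]
ee_rot: [3.142, 0.0, 0.296]
wrist_force: [-0.6, -0.0, 0.1]
width: 0.0005
```

```bash
python3 - <<'E'
from h import *
o=robot.get_obs(); print(o['tool_pos'],o['wrist_force'],o['joint_torque'])
s,T=snap('wrist'); f=s['frame'][150:240,190:322,::-1]
s2,T2=snap('side'); g=s2['frame'][225:295,235:312,::-1]
q=np.hstack([cv2.resize(f,(440,300),interpolation=cv2.INTER_CUBIC),cv2.resize(g,(330,300),interpolation=cv2.INTER_CUBIC)])
cv2.imwrite('pics/w4.png',q)
E
```

```text
[0.52577386 0.29479006 0.05246081] [-0.64698477 -0.00263329  0.14918747] [-2.39538476e-04 -3.99236262e+01 -2.90702659e+01  6.41544975e-03
 -7.51389004e-02 -2.06737360e-05]
```

View pics/w4.png

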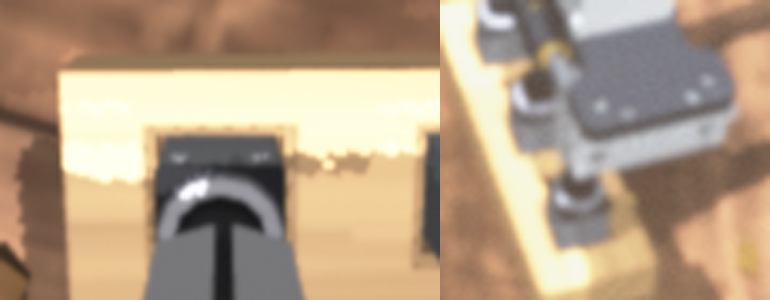

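The wrist view shows the fingertip edge covering about half the cap. The side view shows the body now close to the cap. Still no force, so I'll go on in small steps.

Emit:
step_arm(plan=[[[0, 0, -0.6, 0, 0], [0, 0, -1.1, 0, 0], [0, 0, -1.1, 0, 0], [0, 0, -1.1, 0, 0]]])

```text
time: 10.4
tool_pos: [0.5258, 0.2948, 0.0514]
ee_rot: [3.141, 0.0, 0.296]
wrist_force: [0.1, 1.1, 0.0]
width: 0.0004
```

Emit:
step_arm(plan=[[[0, 0, -0.6, 0, 0], [0, 0, -1.1, 0, 0], [0, 0, -1.1, 0, 0], [0, 0, -1.1, 0, 0]]])

```text
time: 10.73
tool_pos: [0.5258, 0.2948, 0.0503]
ee_rot: [3.142, 0.0, 0.296]
wrist_force: [0.3, 0.3, 0.7]
width: 0.0005
```

```bash
python3 - <<'E'
from h import *
o=robot.get_obs(); print(o['tool_pos'],o['wrist_force'],o['joint_torque'])
E
```

```text
[0.52579253 0.29477772 0.05026617] [0.29543358 0.34481159 0.7481163 ] [-8.82100358e-05 -3.99466681e+01 -2.90325844e+01  6.26672554e-03
 -7.49351783e-02  1.48321743e-05]
```

Joint torques are almost noise-free, so they make a much better contact sensor: about 0.6 Nm per N on joint 2. There is no contact yet.

Emit:
step_arm(plan=[[[0, 0, -0.6, 0, 0], [0, 0, -1.2, 0, 0], [0, 0, -1.2, 0, 0], [0, 0, -1.2, 0, 0]]])

```text
time: 11.07
tool_pos: [0.5258, 0.2948, 0.049]
ee_rot: [3.141, 0.0, 0.296]
wrist_force: [1.2, 0.5, -0.4]
width: 0.0003
```

Emit:
step_arm(plan=[[[0, 0, -0.6, 0, 0], [0, 0, -1.2, 0, 0], [0, 0, -1.2, 0, 0], [0, 0, -1.2, 0, 0]]])

```text
time: 11.4
tool_pos: [0.5258, 0.2948, 0.0479]
ee_rot: [3.142, 0.0, 0.296]
wrist_force: [0.5, 0.3, 1.6]
width: 0.0002
```

```bash
cat > q.py <<'E'
from h import *
o=robot.get_obs(); t=o['joint_torque']; z=o['tool_pos'][2]*1e3
print(round(z,2),o['wrist_force'].round(2),t[1:5].round(4),'dev',round(t[1]+39.9467+.0105*(50.27-z),4))
E
python3 q.py
```

```text
47.86 [0.52 0.3  1.6 ] [-3.99718e+01 -2.89899e+01  6.40000e-03 -7.51000e-02] dev 0.0002
```

Emit:
step_arm(plan=[[[0, 0, -0.6, 0, 0], [0, 0, -1.2, 0, 0], [0, 0, -1.8, 0, 0], [0, 0, -2.2, 0, 0], [0, 0, -2.2, 0, 0]]])

```text
time: 11.82
tool_pos: [0.5257, 0.2948, 0.0455]
ee_rot: [3.141, 0.0, 0.296]
wrist_force: [-1.2, -0.1, -0.3]
width: 0.0007
```

```bash
python3 q.py
```

```text
45.54 [-1.22 -0.14 -0.28] [-4.00834e+01 -2.90270e+01  6.50000e-03 -8.44000e-02] dev -0.087
```

Emit:
step_arm(plan=[[[0, 0, 0, 0, 0], [0, 0, 0, 0, 0]]])

```text
time: 11.98
tool_pos: [0.5258, 0.2948, 0.0458]
ee_rot: [3.142, -0.0, 0.296]
wrist_force: [0.0, -0.3, -0.2]
width: 0.0009
```

```bash
python3 q.py
```

```text
45.76 [ 0.01 -0.3  -0.2 ] [-3.99819e+01 -2.89441e+01  6.30000e-03 -7.42000e-02] dev 0.0122
```

Emit:
step_arm(plan=[[[0, 0, -0.5, 0, 0], [0, 0, -1, 0, 0], [0, 0, -1, 0, 0], [0, 0, -1, 0, 0], [0, 0, -1, 0, 0]]])

```text
time: 12.4
tool_pos: [0.5258, 0.2948, 0.0447]
ee_rot: [3.141, 0.0, 0.296]
wrist_force: [1.0, 0.0, 0.1]
width: 0.0004
```

```bash
python3 q.py
```

```text
44.73 [1.   0.05 0.09] [-4.00044e+01 -2.89343e+01  6.50000e-03 -7.42000e-02] dev 0.0004
```

Emit:
step_arm(plan=[[[0, 0, -0.5, 0, 0], [0, 0, -1, 0, 0], [0, 0, -1.5, 0, 0], [0, 0, -2, 0, 0], [0, 0, -2, 0, 0], [0, 0, -2, 0, 0], [0, 0, -2, 0, 0]]])

```text
time: 12.98
tool_pos: [0.5258, 0.2948, 0.0427]
ee_rot: [3.141, 0.0, 0.296]
wrist_force: [-0.3, 0.1, 0.1]
width: 0.0008
```

```bash
python3 q.py; python3 - <<'E'
from h import *
s,T=snap('wrist'); f=s['frame'][150:240,190:322,::-1]
s2,T2=snap('side'); g=s2['frame'][225:295,235:312,::-1]
q=np.hstack([cv2.resize(f,(440,300),interpolation=cv2.INTER_CUBIC),cv2.resize(g,(330,300),interpolation=cv2.INTER_CUBIC)])
cv2.imwrite('pics/w5.png',q)
E
```

```text
42.71 [-0.25  0.11  0.11] [-4.00153e+01 -2.88899e+01  6.40000e-03 -7.40000e-02] dev 0.0107
```

View pics/w5.png

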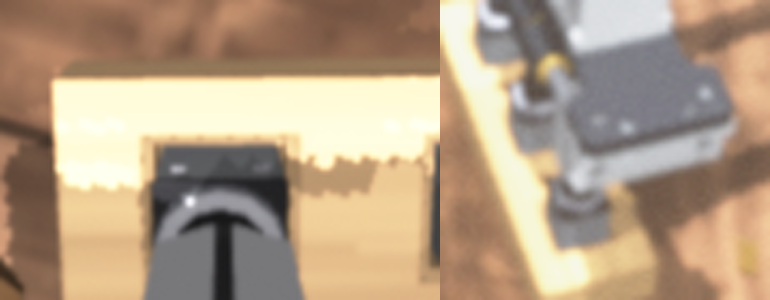

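The wrist crop shows the finger edge about 8 mm ahead of the cap-top centre, which is what I'd expect with the tip close to cap level and centred. I'll take finer steps now.

Emit:
step_arm(plan=[[[0, 0, -0.5, 0, 0], [0, 0, -1, 0, 0], [0, 0, -1.5, 0, 0], [0, 0, -1.5, 0, 0], [0, 0, -1.5, 0, 0], [0, 0, -1.5, 0, 0]]])

```text
time: 13.58
tool_pos: [0.5258, 0.2948, 0.0412]
ee_rot: [3.142, -0.0, 0.296]
wrist_force: [0.2, -0.2, -1.2]
width: 0.0003
```

```bash
python3 q.py
```

```text
41.24 [ 0.17 -0.17 -1.16] [-4.00353e+01 -2.88648e+01  6.40000e-03 -7.41000e-02] dev 0.0062
```

Emit:
step_arm(plan=[[[0, 0, -0.5, 0, 0], [0, 0, -1, 0, 0], [0, 0, -1.5, 0, 0], [0, 0, -1.8, 0, 0], [0, 0, -1.8, 0, 0], [0, 0, -1.8, 0, 0]]])

```text
time: 14.08
tool_pos: [0.5258, 0.2948, 0.0394]
ee_rot: [3.142, 0.0, 0.296]
wrist_force: [-0.8, 0.6, 0.5]
width: 0.0003
```

```bash
python3 q.py
```

```text
39.41 [-0.76  0.65  0.46] [-4.00581e+01 -2.88356e+01  6.50000e-03 -7.62000e-02] dev 0.0026
```

Emit:
step_arm(plan=[[[0, 0, -0.5, 0, 0], [0, 0, -1, 0, 0], [0, 0, -1, 0, 0], [0, 0, -1, 0, 0], [0, 0, -1, 0, 0]]])

```text
time: 14.5
tool_pos: [0.5259, 0.2948, 0.0387]
ee_rot: [3.142, -0.0, 0.296]
wrist_force: [-0.6, -1.0, 2.6]
width: 0.0001
```

```bash
python3 q.py
```

```text
38.7 [-0.56 -0.99  2.6 ] [-3.92993e+01 -2.83512e+01  1.04000e-02 -1.86300e-01] dev 0.7689
```

Contact at TCP z ≈ 39.3 mm. Next I'll press in small steps.

Emit:
step_arm(plan=[[[0, 0, -0.35, 0, 0], [0, 0, -0.7, 0, 0], [0, 0, -0.7, 0, 0], [0, 0, -0.7, 0, 0]]])

```text
time: 14.83
tool_pos: [0.526, 0.2948, 0.038]
ee_rot: [3.142, -0.0, 0.296]
wrist_force: [-0.3, -0.0, 3.1]
width: 0.0004
```

```bash
cat > q.py <<'E'
from h import *
o=robot.get_obs(); t=o['joint_torque']; p=o['tool_pos']
d=t[1]+40.058+.0115*(39.41-p[2]*1e3)
print(p.round(4),o['wrist_force'].round(2),t[1:5].round(3),'F~',round(d/np.hypot(p[0],p[1]),2))
E
python3 q.py
```

```text
[0.526  0.2948 0.038 ] [-0.26 -0.    3.08] [-3.8563e+01 -2.7862e+01  1.3000e-02 -2.8400e-01] F~ 2.51
```

Emit:
step_arm(plan=[[[0, 0, -0.35, 0, 0], [0, 0, -0.7, 0, 0], [0, 0, -0.7, 0, 0], [0, 0, -0.7, 0, 0]]])

```text
time: 15.17
tool_pos: [0.526, 0.2949, 0.0374]
ee_rot: [3.142, -0.0, 0.296]
wrist_force: [-1.2, -0.7, 5.0]
width: 0.0009
```

```bash
python3 q.py
```

```text
[0.526  0.2949 0.0374] [-1.15 -0.72  5.03] [-3.7841e+01 -2.7362e+01  1.7000e-02 -3.6300e-01] F~ 3.71
```

Emit:
step_arm(plan=[[[0, 0, -0.35, 0, 0], [0, 0, -0.7, 0, 0], [0, 0, -0.7, 0, 0], [0, 0, -0.7, 0, 0]]])

```text
time: 15.5
tool_pos: [0.526, 0.2949, 0.0367]
ee_rot: [3.142, -0.001, 0.296]
wrist_force: [-1.8, -1.0, 4.6]
width: 0.0004
```

```bash
python3 q.py
```

```text
[0.526  0.2949 0.0367] [-1.82 -0.98  4.65] [-3.7157e+01 -2.6891e+01  1.9000e-02 -4.4200e-01] F~ 4.86
```

Emit:
step_arm(plan=[[[0, 0, -0.35, 0, 0], [0, 0, -0.7, 0, 0], [0, 0, -0.7, 0, 0], [0, 0, -0.7, 0, 0]]])

```text
time: 15.83
tool_pos: [0.5261, 0.2949, 0.0362]
ee_rot: [3.142, -0.001, 0.296]
wrist_force: [-1.1, -0.6, 5.5]
width: 0.0007
```

```bash
python3 q.py
```

```text
[0.5261 0.2949 0.0362] [-1.08 -0.62  5.45] [-3.6679e+01 -2.6636e+01  2.3000e-02 -5.5100e-01] F~ 5.66
```

Emit:
step_arm(plan=[[[0, 0, -0.35, 0, 0], [0, 0, -0.7, 0, 0], [0, 0, -0.7, 0, 0], [0, 0, -0.7, 0, 0]]])

```text
time: 16.17
tool_pos: [0.5261, 0.2949, 0.0358]
ee_rot: [3.142, -0.001, 0.296]
wrist_force: [-1.7, -0.8, 6.9]
width: 0.0003
```

```bash
python3 q.py
```

```text
[0.5261 0.2949 0.0358] [-1.7  -0.84  6.91] [-3.6218e+01 -2.6381e+01  2.6000e-02 -6.5200e-01] F~ 6.43
```

Emit:
step_arm(plan=[[[0, 0, -0.4, 0, 0], [0, 0, -0.8, 0, 0], [0, 0, -0.8, 0, 0], [0, 0, -0.8, 0, 0]]])

```text
time: 16.5
tool_pos: [0.5262, 0.295, 0.0353]
ee_rot: [-3.142, -0.001, 0.296]
wrist_force: [-0.6, -1.3, 7.5]
width: 0.0002
```

```bash
python3 q.py
```

```text
[0.5262 0.295  0.0353] [-0.58 -1.29  7.52] [-3.5684e+01 -2.6081e+01  3.0000e-02 -7.6400e-01] F~ 7.33
```

Emit:
step_arm(plan=[[[0, 0, -0.4, 0, 0], [0, 0, -0.8, 0, 0], [0, 0, -0.8, 0, 0], [0, 0, -0.8, 0, 0]]])

```text
time: 16.83
tool_pos: [0.5263, 0.295, 0.0349]
ee_rot: [-3.142, -0.002, 0.296]
wrist_force: [-2.0, -0.5, 8.5]
width: 0.0007
```

```bash
python3 q.py
```

```text
[0.5263 0.295  0.0349] [-2.   -0.54  8.47] [-3.5158e+01 -2.5783e+01  3.5000e-02 -8.7400e-01] F~ 8.21
```

Emit:
step_arm(plan=[[[0, 0, -0.4, 0, 0], [0, 0, -0.8, 0, 0], [0, 0, -0.8, 0, 0], [0, 0, -0.8, 0, 0]]])

```text
time: 17.17
tool_pos: [0.5261, 0.2949, 0.0335]
ee_rot: [-3.142, -0.001, 0.296]
wrist_force: [-1.1, -0.7, 6.2]
width: 0.0007
```

```bash
python3 q.py
```

```text
[0.5261 0.2949 0.0335] [-1.09 -0.68  6.19] [-3.6717e+01 -2.6654e+01  2.7000e-02 -6.0300e-01] F~ 5.65
```

It clicked: the force fell from over 8.2 N to about 6 N, so the left switch is sound. I'll release it and go to the middle one.

Emit:
step_arm(plan=[[[0, 0, 8, 0, 0], [0, 0, 22, 0, 0], [6, -20, 22, 0, 0], [12, -41, 22, 0, 0], [18, -61, 22, 0, 0], [18, -61, 22, 0, 0], [18, -61, 18, 0, 0], [18, -61, 12, 0, 0]]])

```text
time: 17.83
tool_pos: [0.5439, 0.2344, 0.0444]
ee_rot: [-3.141, -0.001, 0.296]
wrist_force: [-0.1, 0.9, -0.3]
width: 0.0006
```

Emit:
step_arm(plan=[[[0, 0, -2, 0, 0], [0, 0, -4, 0, 0], [0, 0, -4, 0, 0], [0, 0, -4, 0, 0], [0, 0, -4, 0, 0]]])

```text
time: 18.25
tool_pos: [0.5438, 0.2342, 0.0406]
ee_rot: [3.142, -0.0, 0.296]
wrist_force: [0.7, 0.5, 0.1]
width: 0.0008
```

```bash
python3 q.py
```

```text
[0.5438 0.2342 0.0406] [0.68 0.47 0.13] [-3.8883e+01 -2.8686e+01  1.8000e-02 -7.0000e-02] F~ 1.96
```

Emit:
step_arm(plan=[[[0, 0, -0.7, 0, 0], [0, 0, -1.4, 0, 0], [0, 0, -2.1, 0, 0], [0, 0, -2.8, 0, 0], [0, 0, -2.8, 0, 0], [0, 0, -2.8, 0, 0]]])

```text
time: 18.75
tool_pos: [0.5441, 0.234, 0.0385]
ee_rot: [-3.142, -0.001, 0.296]
wrist_force: [-2.1, -0.4, 4.2]
width: 0.0003
```

```bash
sed -i 's/40.058+.0115\*(39.41/38.883+.0115*(40.6/' q.py; python3 q.py
```

```text
[0.5441 0.234  0.0385] [-2.06 -0.42  4.24] [-36.935 -27.449  -0.116  -0.39 ] F~ 3.33
```

Emit:
step_arm(plan=[[[0, 0, -0.3, 0, 0], [0, 0, -0.6, 0, 0], [0, 0, -0.6, 0, 0], [0, 0, -0.6, 0, 0]]])

```text
time: 19.08
tool_pos: [0.5442, 0.234, 0.0381]
ee_rot: [-3.142, -0.001, 0.296]
wrist_force: [-1.8, 0.3, 6.5]
width: 0.0002
```

```bash
python3 q.py
```

```text
[0.5442 0.234  0.0381] [-1.76  0.26  6.46] [-35.837 -26.73   -0.126  -0.554] F~ 5.19
```

Emit:
step_arm(plan=[[[0, 0, -0.3, 0, 0], [0, 0, -0.6, 0, 0], [0, 0, -0.6, 0, 0], [0, 0, -0.6, 0, 0]]])

```text
time: 19.42
tool_pos: [0.5443, 0.234, 0.0378]
ee_rot: [-3.142, -0.002, 0.296]
wrist_force: [-1.8, -0.1, 7.5]
width: 0.0005
```

```bash
python3 q.py
```

```text
[0.5443 0.234  0.0378] [-1.81 -0.09  7.5 ] [-35.217 -26.389  -0.121  -0.69 ] F~ 6.24
```

Emit:
step_arm(plan=[[[0, 0, -0.3, 0, 0], [0, 0, -0.6, 0, 0], [0, 0, -0.6, 0, 0], [0, 0, -0.6, 0, 0]]])

```text
time: 19.75
tool_pos: [0.5444, 0.234, 0.0376]
ee_rot: [-3.142, -0.002, 0.296]
wrist_force: [-1.2, -0.5, 8.1]
width: 0.0003
```

```bash
python3 q.py
```

```text
[0.5444 0.234  0.0376] [-1.17 -0.51  8.11] [-34.601 -26.04   -0.117  -0.819] F~ 7.29
```

Emit:
step_arm(plan=[[[0, 0, -0.3, 0, 0], [0, 0, -0.6, 0, 0], [0, 0, -0.6, 0, 0], [0, 0, -0.6, 0, 0]]])

```text
time: 20.08
tool_pos: [0.5445, 0.2341, 0.0374]
ee_rot: [-3.142, -0.002, 0.296]
wrist_force: [-2.6, -0.7, 9.3]
width: 0.0002
```

```bash
python3 q.py
```

```text
[0.5445 0.2341 0.0374] [-2.63 -0.67  9.33] [-33.984 -25.685  -0.114  -0.944] F~ 8.33
```

Emit:
step_arm(plan=[[[0, 0, -0.2, 0, 0], [0, 0, -0.4, 0, 0], [0, 0, -0.4, 0, 0], [0, 0, -0.4, 0, 0]]])

```text
time: 20.42
tool_pos: [0.5443, 0.234, 0.0364]
ee_rot: [-3.142, -0.002, 0.296]
wrist_force: [-2.0, 0.2, 7.7]
width: 0.0004
```

```bash
python3 q.py
```

```text
[0.5443 0.234  0.0364] [-2.01  0.15  7.67] [-34.935 -26.144  -0.119  -0.726] F~ 6.75
```

The middle switch clicked at about 9 N, so it is sound too. Now the right one.

Emit:
step_arm(plan=[[[0, 0, 8, 0, 0], [0, 0, 20, 0, 0], [6, -20, 20, 0, 0], [12, -41, 20, 0, 0], [19, -62, 20, 0, 0], [19, -62, 18, 0, 0], [19, -62, 14, 0, 0], [19, -62, 10, 0, 0]]])

```text
time: 21.08
tool_pos: [0.5627, 0.1723, 0.0447]
ee_rot: [-3.141, 0.0, 0.296]
wrist_force: [-0.6, 0.1, 0.4]
width: 0.0007
```

Emit:
step_arm(plan=[[[0, 0, -2, 0, 0], [0, 0, -4, 0, 0], [0, 0, -4.2, 0, 0], [0, 0, -4.2, 0, 0], [0, 0, -4.2, 0, 0]]])

```text
time: 21.5
tool_pos: [0.5628, 0.1723, 0.0408]
ee_rot: [3.142, -0.0, 0.296]
wrist_force: [-0.4, 0.2, 0.6]
width: 0.0004
```

```bash
python3 q.py
```

```text
[0.5628 0.1723 0.0408] [-0.43  0.2   0.63] [-3.8559e+01 -2.8667e+01  2.5000e-02 -6.7000e-02] F~ 0.55
```

Emit:
step_arm(plan=[[[0, 0, -0.7, 0, 0], [0, 0, -1.4, 0, 0], [0, 0, -2.1, 0, 0], [0, 0, -2.7, 0, 0], [0, 0, -2.7, 0, 0], [0, 0, -2.7, 0, 0]]])

```text
time: 22.0
tool_pos: [0.563, 0.1719, 0.0384]
ee_rot: [-3.142, -0.001, 0.296]
wrist_force: [-0.3, 0.0, 1.8]
width: 0.0005
```

```bash
sed -i 's/38.883+.0115\*(40.6/38.559+.0115*(40.8/' q.py; python3 q.py
```

```text
[0.563  0.1719 0.0384] [-0.25  0.    1.79] [-37.838 -28.108  -0.098  -0.145] F~ 1.27
```

Emit:
step_arm(plan=[[[0, 0, -0.3, 0, 0], [0, 0, -0.7, 0, 0], [0, 0, -0.7, 0, 0], [0, 0, -0.7, 0, 0]]])

```text
time: 22.33
tool_pos: [0.563, 0.1719, 0.0376]
ee_rot: [3.142, -0.0, 0.296]
wrist_force: [-0.6, 0.1, 2.5]
width: 0.0003
```

```bash
python3 q.py
```

```text
[0.563  0.1719 0.0376] [-0.57  0.1   2.47] [-37.282 -27.652  -0.136  -0.166] F~ 2.23
```

Emit:
step_arm(plan=[[[0, 0, -0.3, 0, 0], [0, 0, -0.7, 0, 0], [0, 0, -0.7, 0, 0], [0, 0, -0.7, 0, 0]]])

```text
time: 22.67
tool_pos: [0.563, 0.1719, 0.0369]
ee_rot: [3.142, -0.0, 0.296]
wrist_force: [-0.3, -0.6, 4.1]
width: 0.001
```

```bash
python3 q.py
```

```text
[0.563  0.1719 0.0369] [-0.3  -0.6   4.12] [-36.701 -27.18   -0.166  -0.186] F~ 3.23
```

Emit:
step_arm(plan=[[[0, 0, -0.3, 0, 0], [0, 0, -0.7, 0, 0], [0, 0, -0.7, 0, 0], [0, 0, -0.7, 0, 0]]])

```text
time: 23.0
tool_pos: [0.5629, 0.1718, 0.0358]
ee_rot: [3.142, -0.0, 0.296]
wrist_force: [0.4, 0.2, 2.7]
width: 0.0009
```

```bash
python3 q.py
```

```text
[0.5629 0.1718 0.0358] [0.4  0.16 2.72] [-37.376 -27.337  -0.192   0.087] F~ 2.11
```

The right switch clicked below about 5 N (fell to 2.1 N), so it is the worn one. I'll release it, open the jaws partly and descend around it. The tips sit about 32 mm above the stated TCP, so TCP z ≈ 6 mm puts them just above the block.

Emit:
step_arm(plan=[[[0, 0, 8, 0, 0], [0, 0, 20, 0, 0], [0, 0, 26, 0, 54], [0, -1, 26, 0, 54], [0, -1, 26, 0, 54], [0, -1, 26, 0, 54], [0, -1, 26, 0, 54], [0, -1, 26, 0, 54]]])

```text
time: 23.67
tool_pos: [0.5624, 0.1707, 0.0613]
ee_rot: [3.142, 0.001, 0.296]
wrist_force: [-1.2, 0.5, 1.3]
width: 0.0372
```

Emit:
step_arm(plan=[[[0, 0, 0, 0, 54], [0, 0, 0, 0, 54]]])

```text
time: 23.83
tool_pos: [0.5626, 0.1708, 0.0615]
ee_rot: [-3.142, 0.001, 0.296]
wrist_force: [-1.0, -0.3, 0.3]
width: 0.0493
```

```bash
python3 q.py; python3 - <<'E'
from h import *
s,T=snap('wrist'); print(robot.get_obs()['width'],robot.get_obs()['tool_pos'])
cv2.imwrite('pics/w6.png',cv2.resize(s['frame'][130:250,190:322,::-1],(660,600),interpolation=cv2.INTER_CUBIC))
E
```

```text
[0.5626 0.1708 0.0615] [-1.   -0.29  0.32] [-3.8468e+01 -2.9159e+01  2.2000e-02 -6.8000e-02] F~ -0.25
0.050653544905925475 [0.56268374 0.17078431 0.06168045]
```

View pics/w6.png

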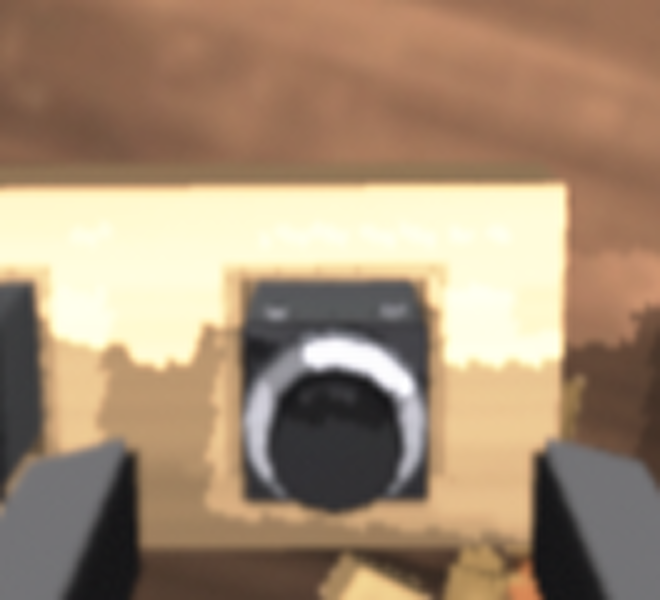

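The wrist crop shows the worn switch centred between the pads: pads at 138 and 535, switch centre at 336. Descending.

Emit:
step_arm(plan=[[[0, 0, -15, 0, 54], [0, 0, -30, 0, 54], [0, 0, -40, 0, 54], [0, 0, -48, 0, 54], [0, 0, -54, 0, 54], [0, 0, -54, 0, 54], [0, 0, -54, 0, 54]]])

```text
time: 24.47
tool_pos: [0.5629, 0.1708, 0.0079]
ee_rot: [3.142, 0.0, 0.296]
wrist_force: [-0.8, -0.2, 0.4]
width: 0.0508
```

```bash
python3 q.py
```

```text
[0.5629 0.1708 0.0079] [-0.77 -0.23  0.36] [-3.8525e+01 -2.7610e+01  2.1000e-02 -5.8000e-02] F~ 0.7
```

Emit:
step_arm(plan=[[[0, 0, -3, 0, 54], [0, 0, -3, 0, 54], [0, 0, -3, 0, 20], [0, 0, -3, 0, 20], [0, 0, -3, 0, 20], [0, 0, -3, 0, 20], [0, 0, -3, 0, 20], [0, 0, -3, 0, 20]]])

```text
time: 25.13
tool_pos: [0.563, 0.1708, 0.0052]
ee_rot: [3.141, -0.0, 0.296]
wrist_force: [-0.6, 0.9, 1.3]
width: 0.0276
```

Emit:
step_arm(plan=[[[0, 0, 0, 0, 20], [0, 0, 0, 0, 20], [0, 0, 0, 0, 20], [0, 0, 0, 0, 20]]])

```text
time: 25.47
tool_pos: [0.563, 0.1708, 0.0052]
ee_rot: [3.141, -0.0, 0.296]
wrist_force: [0.2, 0.2, 1.8]
width: 0.0279
```

```bash
python3 q.py
```

```text
[0.563  0.1708 0.0052] [0.19 0.25 1.78] [-3.8057e+01 -2.7289e+01 -2.0000e-03 -1.4600e-01] F~ 1.55
```

Gripped at 27.9 mm. Lifting and carrying it round on the robot's side.

Emit:
step_arm(plan=[[[0, 0, 8, 0, 15], [0, 0, 20, 0, 15], [0, 0, 45, 0, 15], [0, 0, 80, 0, 15], [0, 0, 115, 0, 15], [0, 0, 145, 0, 15], [-20, -25, 150, -0.05, 15], [-45, -50, 150, -0.1, 15]]])

```text
time: 26.13
tool_pos: [0.5201, 0.1211, 0.1594]
ee_rot: [3.141, -0.007, 0.195]
wrist_force: [-0.2, -0.8, -0.7]
width: 0.0277
```

```bash
python3 - <<'E'
from h import *
o=robot.get_obs(); print(o['tool_pos'],o['ee_rot'],o['width'],o['wrist_force'])
E
```

```text
[0.52013453 0.1210628  0.15939293] [ 3.14063372 -0.00745098  0.19537344] 0.027687434767925508 [-0.22056564 -0.79218492 -0.66673619]
```

Emit:
step_arm(plan=[[[-22, -30, 0, -0.05, 15], [-44, -60, 0, -0.1, 15], [-62, -96, 0, -0.15, 15], [-76, -134, 0, -0.2, 15], [-88, -172, 0, -0.27, 15], [-98, -210, 0, -0.27, 15], [-106, -250, 0, -0.27, 15], [-112, -290, 0, -0.27, 15]]])

```text
time: 26.8
tool_pos: [0.4044, -0.1706, 0.156]
ee_rot: [3.141, -0.001, -0.074]
wrist_force: [2.2, 0.4, -1.9]
width: 0.0279
```

```bash
python3 - <<'E'
from h import *
o=robot.get_obs(); print(o['tool_pos'],o['ee_rot'],o['width'],o['wrist_force'])
E
```

```text
[ 0.40441194 -0.17056895  0.15602893] [ 3.14111212e+00 -8.07003889e-04 -7.40359040e-02] 0.027858753845303705 [ 2.1879426   0.36445615 -1.9149557 ]
```

Emit:
step_arm(plan=[[[-2, -35, 0, 0, 15], [-3, -70, 0, 0, 15], [-4, -95, -10, 0, 15], [-5, -103, -25, 0, 15], [-5, -103, -30, 0, 15], [-5, -103, -30, 0, 15], [-5, -103, -30, 0, 15]]])

```text
time: 27.38
tool_pos: [0.4007, -0.2711, 0.1252]
ee_rot: [-3.141, 0.001, -0.074]
wrist_force: [-0.1, 0.2, -2.1]
width: 0.0278
```

```bash
python3 - <<'E'
from h import *
s,T=snap('wrist'); o=robot.get_obs(); print(o['tool_pos'],o['ee_rot'],o['width'])
g=s['frame'].astype(int)
m=((g[:,:,0]>200)&(g[:,:,1]>165)&(g[:,:,2]>90)).astype(np.uint8); m[215:]=0
cs,_=cv2.findContours(m,cv2.RETR_EXTERNAL,cv2.CHAIN_APPROX_NONE)
for k in sorted(cs,key=cv2.contourArea)[-3:]:
    P=np.array([at_z(s,T,p[0],.03)[:2] for p in k],np.float32)*1000
    print(cv2.contourArea(k),cv2.boundingRect(k),cv2.minAreaRect(P))
cv2.imwrite('pics/w7.png',cv2.resize(s['frame'][30:280,120:400,::-1],(784,700))[:600])
E
```

```text
[ 0.40114994 -0.27130155  0.12577458] [ 3.14148188e+00 -6.61249313e-04 -7.29157820e-02] 0.027842409873826808
4450.0 (0, 167, 230, 48) ((408.7669677734375, -115.29571533203125), (254.91720581054688, 51.00606918334961), 86.02841186523438)
4647.5 (218, 105, 87, 73) ((447.0897216796875, -279.4122619628906), (86.01013946533203, 71.11893463134766), 86.5929183959961)
6728.5 (313, 142, 199, 73) ((397.5451965332031, -436.6953125), (69.48743438720703, 218.09158325195312), 3.952744245529175)
```

View pics/w7.png

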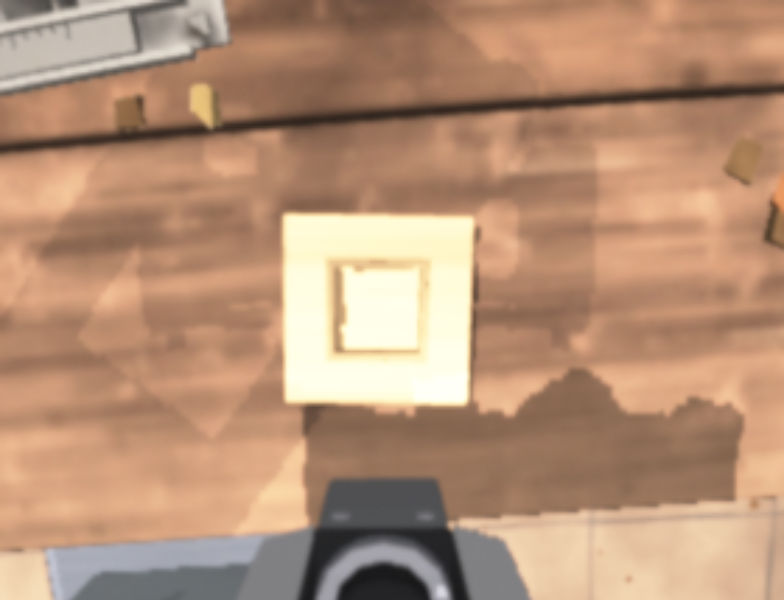

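The wrist crop shows the single block with corners near (283,213), (475,216), (469,405) and (285,403), square to the tool, and the pocket mouth from about (328,258) to (428,357). The switch is held upright below, centred at x ≈ 385.

```bash
python3 - <<'E'
from h import *
s,T=snap('wrist'); o=robot.get_obs(); print(o['tool_pos'],o['ee_rot'])
f=lambda a:(np.array(a)+.5)/2.8-.5+[120,30]
for C,z in(([(283,213),(475,216),(469,405),(285,403)],.03),([(328,258),(430,260),(427,357),(330,356)],.03)):
    c=np.array([at_z(s,T,f(a),z)[:2] for a in C]); print(c.round(4).tolist(),c.mean(0).round(4))
    for i in range(4):
        e=c[(i+1)%4]-c[i]; a=np.arctan2(e[1],e[0]); print(round(np.linalg.norm(e),4),round((a+np.pi/4)%(np.pi/2)-np.pi/4,3))
# held switch: housing front top edge / face check; predicted cap/housing pixels
t=o['tool_pos']
for z in(.1257+.0488,):   # housing top above TCP: .054-.0052
    for dx in(.014,):
        Rz=R.from_euler('z',-.073).as_matrix()
        for dy in(-.014,.014): print((proj(s,T,t+Rz@[dx,dy,.0488])-[120,30])*2.8, (proj(s,T,t+Rz@[dx,dy,.0048])-[120,30])*2.8)
E
```

```text
[ 0.40139503 -0.27143401  0.12610162] [ 3.14085072e+00 -1.32134286e-03 -7.26722892e-02]
[[0.4858, -0.2431], [0.4799, -0.31], [0.413, -0.3045], [0.4187, -0.2372]] [ 0.4493 -0.2737]
0.0672 -0.088
0.0671 -0.082
0.0675 -0.084
0.0674 -0.087
[[0.4692, -0.2575], [0.4659, -0.2934], [0.4317, -0.2902], [0.4346, -0.2552]] [ 0.4504 -0.2741]
0.036 -0.092
0.0344 -0.092
0.0351 -0.083
0.0347 -0.066
[449.56953473 527.90652727] [435.88065942 472.96657619]
[310.05474886 527.91094533] [324.34641946 472.96274874]
```

Emit:
step_arm(plan=[[[24, -1, 0, -0.012, 15], [48, -2, -10, -0.012, 15], [48, -2, -35, -0.012, 15], [48, -2, -65, -0.012, 15], [48, -2, -82, -0.012, 15], [48, -2, -90, -0.012, 15], [48, -2, -90, -0.012, 15], [48, -2, -90, -0.012, 15]]])

```text
time: 28.15
tool_pos: [0.4496, -0.2741, 0.0361]
ee_rot: [3.141, -0.001, -0.085]
wrist_force: [-0.1, -0.2, -1.7]
width: 0.0278
```

Emit:
step_arm(plan=[[[0, 0, -1, 0, 15], [0, 0, -2, 0, 15], [0, 0, -2, 0, 15], [0, 0, -2, 0, 15]]])

```text
time: 28.48
tool_pos: [0.4493, -0.2746, 0.0339]
ee_rot: [3.141, -0.001, -0.086]
wrist_force: [-0.1, 0.1, -1.8]
width: 0.0276
```

```bash
python3 q.py; python3 - <<'E'
from h import *
o=robot.get_obs(); print(o['ee_rot'],o['width'])
E
```

```text
[ 0.4493 -0.2746  0.0339] [-0.07  0.14 -1.79] [-34.055 -29.488   0.056  -0.068] F~ 8.7
[ 3.14055226e+00 -1.48809496e-03 -8.63058815e-02] 0.02759226447368806
```

Emit:
step_arm(plan=[[[0, 1, -3, 0, 15], [0, 1, -6, 0, 15], [0, 1, -9, 0, 15], [0, 1, -11, 0, 15], [0, 1, -13, 0, 15], [0, 1, -13, 0, 15]]])

```text
time: 28.98
tool_pos: [0.4484, -0.2729, 0.0191]
ee_rot: [-3.141, 0.001, -0.086]
wrist_force: [0.3, 0.1, -2.2]
width: 0.0276
```

```bash
python3 q.py
```

```text
[ 0.4484 -0.2729  0.0191] [ 0.3   0.06 -2.17] [-34.377 -29.33    0.054  -0.114] F~ 8.44
```

It's 6 mm into the mouth with no resistance. Going on down.

Emit:
step_arm(plan=[[[0, 0, -3, 0, 15], [0, 0, -6, 0, 15], [0, 0, -9, 0, 15], [0, 0, -12, 0, 15], [0, 0, -13, 0, 15], [0, 0, -13, 0, 15], [0, 0, -13, 0, 15]]])

```text
time: 29.57
tool_pos: [0.4488, -0.2732, 0.0068]
ee_rot: [-3.142, 0.0, -0.086]
wrist_force: [-0.3, -0.3, -2.0]
width: 0.0283
```

```bash
python3 q.py
```

```text
[ 0.4488 -0.2732  0.0068] [-0.35 -0.26 -1.97] [-34.176 -28.597   0.052  -0.046] F~ 9.09
```

Emit:
step_arm(plan=[[[0, 0, -0.7, 0, 15], [0, 0, -1.4, 0, 15], [0, 0, -1.4, 0, 15], [0, 0, -1.4, 0, 15]]])

```text
time: 29.9
tool_pos: [0.4488, -0.2732, 0.0056]
ee_rot: [3.141, -0.0, -0.086]
wrist_force: [0.2, -0.1, -1.8]
width: 0.0275
```

```bash
python3 q.py
```

```text
[ 0.4488 -0.2732  0.0056] [ 0.19 -0.07 -1.8 ] [-34.338 -28.713   0.053  -0.057] F~ 8.8
```

Just above the floor now. I'll open the jaws, back off straight up and look.

Emit:
step_arm(plan=[[[0, 0, -0.4, 0, 15], [0, 0, -0.4, 0, 40], [0, 0, -0.4, 0, 60], [0, 0, -0.4, 0, 60], [0, 0, -0.4, 0, 60], [0, 0, -0.4, 0, 60], [0, 0, -0.4, 0, 60], [0, 0, -0.4, 0, 60]]])

```text
time: 30.57
tool_pos: [0.4489, -0.2732, 0.0052]
ee_rot: [3.141, -0.0, -0.086]
wrist_force: [-0.1, 0.2, -0.0]
width: 0.0562
```

Emit:
step_arm(plan=[[[0, 0, 5, 0, 60], [0, 0, 20, 0, 60], [0, 0, 50, 0, 60], [0, 0, 85, 0, 60], [0, 0, 110, 0, 60], [-25, 0, 130, 0, 60], [-50, 0, 140, 0, 60], [-50, 0, 140, 0, 60]]])

```text
time: 31.23
tool_pos: [0.3977, -0.2745, 0.1495]
ee_rot: [3.137, -0.004, -0.088]
wrist_force: [0.4, -0.8, -0.2]
width: 0.0564
```

```bash
python3 - <<'E'
from h import *
s,T=snap('wrist'); o=robot.get_obs(); print(o['tool_pos'],o['width'],o['wrist_force'])
f=s['frame'].copy(); c=np.array([.4495,-.2738]); Rz=R.from_euler('z',-.085).as_matrix()
def sq(h,z): return [proj(s,T,np.array([*c,z])+Rz@[a*h,b*h,0]) for a,b in((1,1),(1,-1),(-1,-1),(-1,1))]
for h,z,col in((.033,.03,(255,0,0)),(.014,.054,(0,255,0))):
    cv2.polylines(f,[np.round(sq(h,z)).astype(int)],True,col,1)
p=proj(s,T,[*c,.071]); cv2.circle(f,tuple(np.round(p).astype(int)),1,(255,0,255),-1)
x,y=np.round(p).astype(int)
cv2.imwrite('pics/w8.png',cv2.resize(f[max(0,y-60):y+60,x-70:x+70,::-1],None,fx=5,fy=5,interpolation=cv2.INTER_NEAREST))
s,T=snap('side'); print([proj(s,T,[*c,z]).round(1) for z in(.03,.071)])
a=cv2.resize(s['frame'][100:160,245:320,::-1],(390,312),interpolation=cv2.INTER_CUBIC); b=cv2.resize(s['frame'][210:285,225:300,::-1],(312,312),interpolation=cv2.INTER_CUBIC)
w=cv2.imread('pics/w8.png'); w=cv2.resize(w,(335,287)); 
cv2.imwrite('pics/final.png',np.vstack([np.hstack([a,b]),np.hstack([w,np.zeros((287,702-335,3),np.uint8)])]))
E
```

```text
[ 0.39873625 -0.27407193  0.14767758] 0.056586168827587255 [-0.18119174  0.0087615   0.46138743]
[array([281.5, 134.1]), array([282.4, 123.7])]
```

The picture limit is reached, so I'll check numerically.

```bash
python3 - <<'E'
from h import *
s,T=snap('wrist'); o=robot.get_obs(); print(o['tool_pos'])
f=s['frame']; p=proj(s,T,[.4495,-.2738,.071]); x,y=np.round(p).astype(int); print(p)
g=f.max(2); w=g[y-45:y+45,x-45:x+45]
m=((w<110)).astype(np.uint8); n,_,st,ce=cv2.connectedComponentsWithStats(m)
for i in range(1,n):
    if st[i,4]>80: print(st[i],ce[i]-45+[x,y])
for r in w[::4,::3]: print(''.join(' .:-=+*#%@'[min(9,v//26)] for v in r))
E
```

```text
[ 0.39903919 -0.27317183  0.14508886]
[251.19616189 140.10808608]
[ 37  37  19  18 272] [252.14705882 140.81617647]
*******++++*********++++++++*+
*****++++++++***++++++++++++++
**#*++=====++***++++++********
**#*+@@@@@@@@@@@@@@@@@@@@@###*
+***+@@@@@@@@@@@@@@@@@@@@@=###
+****@@@@@@@@@@@@@@@@@@@@@=**#
*****@@@@@@@@@@@@@@@@@@@@@=**#
***##@@@@@%%@%%%%%@@@@@@@@+###
#####@@@@@%==+%@@#=-=%@@@@-***
###**@@@@@%=@@@*#@@+=%@@@@-***
*****@@@@@%#@=----+@=%@@@@-+++
****#@@@@@@@#------%**@@@@-+++
****#@@@@@@@#------#+@@@@@-+++
***#%@@@@@@+@=----*@=@@@@@=***
***##@@@@@@-+@@#@@%-+@@@@@=***
**#**@@@@@@@@@@@@@@@@@@@@@+***
###**@@@@@@@@@@@@@@@@@@@@@****
%#***@@@@@@@@@@@@@@@@@@@@@+%%%
#****@@@@@@@@@@@@@@@@@@@@@#%%%
*********++++##*%%#*+++##%%%%%
**########+=++==+#+======##***
*#####*##+====================
#######%%*++++++++++++++++++++
```

```bash
python3 - <<'E'
from h import *
s,T=snap('side'); a=cv2.imread('pics/side0.png')[:,:,::-1].astype(int); d=np.abs(s['frame'].astype(int)-a).max(2)
for n,(u,v) in dict(left=(267,269),mid=(257,248),right=(249,228),cup=(200,328),stub=(294,178)).items(): print(n,(d[v-9:v+10,u-8:u+9]>50).mean().round(3))
print(robot.close_job())
E
```

```text
left 0.0
mid 0.006
right 0.455
cup 0.0
stub 0.0
the job is handed in; nothing more can be done
None
```

I pressed the three switches left to right, each until it clicked. The right one was the worn switch, and it now stands in the single block's pocket. The job is handed in; it finished at about 31 s of the 72 s allowed.

| Switch | Last force before the click | Force after the click | Result |
|---|---|---|---|
| Left | 8.2–8.5 N | about 6 N | sound |
| Middle | 8.3–9.3 N | about 7 N | sound |
| Right | 3.2–4.1 N | about 2–3 N | worn |

**Last checks:**
- **Worn switch:** its cap shows within about 1 px (under 1 mm) of the spot expected for a centred, fully lowered switch. The gripper let go at the floor height, with no resistance on the way in.
- **Everything else:** the side view shows the left and middle switches, the mug and the cigar stub unchanged from the start. I never located the brass punch, so it was not checked.
- **Robot:** it is clear of everything, with wrist force at noise level.

**What disagreed:**
- **Finger tips:** the finger tips touched about 32 mm higher than the stated TCP. I found the real height by a guarded descent and used it for pressing and gripping.
- **Final picture:** the last picture could not be viewed because the 12-picture limit was reached, so the final checks are numeric only.

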